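# Load a stamping die under the spring clip of its holder

### The job

Load the larger brass die that lies between the guide rails into the die holder: hold the thumb plate of the spring clip down with one fingertip and, while it stays down, push the die with the other fingertip under the raised toes until it is fully home against the end stop. Then let go, so that the toes close on the front edge of the die, and leave it clipped there. Only touch and push: the die is never lifted or tipped, and the other things on the bench are left where they are.

Things in the scene. Friction and masses are not known exactly. Their poses are not given: they have to be found in the camera images.
- die_holder: low steel die holder bolted to the bench, 148 (x) x 94 (y) mm; its flat bed lies 10 mm above the bench. Origin: on the bench top under the face of the end stop, midway between the guide rails. +x: the way a die is pushed in, from the open mouth towards stop, clip pin (x = +11 mm) and thumb plate. Rails: 54 mm apart inside, 7 mm above the bed, x = +6 to -56 mm, then flared to the mouth at -78 mm
- stop_face (a point): middle of the end stop's face, at bed height (x = 0 in the holder's frame, 10 mm above the bench); same axes as the holder. The stop stands 6 mm above the bed. Behind it two ears, 64 mm apart outside and up to 27 mm above the bench, carry the cross pin of the spring clip
- clip (a joint): angle (rad) of the forked spring clip, a rocker on the pin. 0: sprung shut, toes 5 mm above the bed, they block the die and pushing it at them does not open the clip. Thumb plate pressed down: positive, limit 0.65; toes rise 20 mm per rad. About 0.25: toes resting on the die's edge; from 0.33 the die passes under freely. Springs back by itself: 0.07 N m at 0, 0.15 N m at 0.65 (3 to 10 N on the plate)
- toes (a point): point midway between the undersides of the clip's two rolled toes (each 7 mm wide, at y = +-20.5 mm). Shut: x = -9 mm in the holder's frame, 15 mm above the bench; the toes reach to x = -12 mm
- thumb_plate (a point): mid upper face of the clip's thumb plate, 28 mm behind the pin. The plate is 40 mm wide (y) and reaches from 10 to 45 mm behind the pin. Untouched it slopes up away from the pin by 0.65 rad, its far end 40 mm above the bench. Fully down (0.65) it is level, its top 12 mm above the bench; the die's rear face spans 10 to 20 mm, so level fingertips at about 15 mm do both. A fingertip may slide along the plate
- brass_die_2: the larger engraved brass die, 0.14 kg, 34 (x) x 50 (y) mm, 10 mm thick at its plain edges, 12 mm over the relief; origin: centre of its underside. At the start it lies on the bed between the rails (4 mm play), its x along the holder's x, its front edge 16 to 42 mm short of the stop. Home: front edge on the stop, centre at x = -17 mm in the holder's frame
- brass_die_1: smaller engraved brass die block, 30 x 42 x 12 mm, lying beside the holder; not to be used, leave it alone
- thimble: steel thimble, 20 mm across and 24 mm high, standing beside the holder; leave alone
- thread_spool_4: thread spool standing on its flange, 33 mm across and 58 mm high, beside the holder; leave alone
- rounding_jack: beech rounding jack, 34 x 150 x 48 mm, lying at the left end of the bench; leave alone
- tack_hammer: small tack hammer, 73 x 198 x 21 mm, lying behind the holder; leave alone
- clip_clamp_3: small binding clamp, 22 x 83 x 28 mm, lying at the bench edge on the right, in front of the holder; leave alone

How it is judged:
On the way, in this order (a step that is already met when the one before it is completed fails the run):
1. a fingertip holds the clip's thumb plate down while the die is still in front of the toes (value of joint clip above 0.3 rad and contact force between the fingers and clip above 0.3 N and x of brass_die_2 in the frame of die_holder below -0.0265 m), for 0.1 s.
2. with the clip held down, the other fingertip pushes the die in under the toes (value of joint clip above 0.27 rad and contact force between the fingers and clip above 0.3 N and x of brass_die_2 in the frame of die_holder above -0.025 m and contact force between the fingers and brass_die_2 above 0.05 N).
3. the die is home against the stop while the clip is still held down (value of joint clip above 0.27 rad and contact force between the fingers and clip above 0.3 N and x of brass_die_2 in the frame of die_holder above -0.0195 m), for 0.1 s.
At the end, for the whole second after the job is handed in: the larger die lies flat on the bed between the rails, its front edge within 3 mm of the end stop and square to it (within 0.08 rad), at rest, the clip let go and its toes pressing on the die (clip angle 0.17 to 0.33 rad, more than 1 N) (x of brass_die_2 in the frame of die_holder between -0.02 and -0.014 m and y of brass_die_2 in the frame of die_holder between -0.006 and 0.006 m and z of brass_die_2 in the frame of die_holder below 0.0125 m and angle between the x axis of brass_die_2 and the x axis of die_holder, either way round below 0.08 rad and angle between brass_die_2's own z axis and vertical below 0.06 rad and value of joint clip between 0.17 and 0.33 rad and contact force between clip and brass_die_2 above 1 N and linear speed of brass_die_2 below 0.01 m/s); the robot touches nothing.
It fails at once if the die is lifted or tipped (more than 6 mm off the bed or 0.2 rad) (z of brass_die_2 in the frame of die_holder above 0.016 m or angle between brass_die_2's own z axis and vertical above 0.2 rad).
It fails at once if another thing is moved by more than 20 mm (distance of any of brass_die_1, thimble, thread_spool_4, rounding_jack, tack_hammer, clip_clamp_3 from where it was at the start of the episode above 0.02 m).
It also fails if it takes over 48 s, if anything falls off the work surface, if the arm or the gripper's body presses on something with over 40 N, if the wrist force passes 120 N, or if a joint passes its speed limit or range.

### The arm

A 7-joint arm with a two-finger parallel gripper is mounted at the origin on a cart in front of the work surface, level with it; the furniture and walls round the work are solid. World frame = base frame: x ahead of the robot, y to its left, z up, the work surface at z = 0. Lengths are in m, angles in rad, forces in N, time in s.
With the tool pointing down it reaches from about 0.425 to 0.875 m from the base axis. Payload 8.4 kg.
Tool frame: the origin (TCP) lies on the centre line of the jaws, within the pads' length; the fingertips stand 17 mm ahead of it and the grasp point (between the pads) lies 2 mm behind it; y points along the fingers, x is the direction in which the jaws open and shut, and the axes are right-handed (so a half turn about y gives the same grasp; the last joint's range is limited). The gripper opens to 85 mm and grips with 20 to 120 N. Pads are 22 mm wide; open, the fingers measure 114 mm over their backs; the gripper's body (76 mm by 85 mm) begins 54 mm behind the grasp point. The pads swing forward as they close: fully open they stand 13 mm farther back than shut.
Start: joints at [1.089, 0.333, 0.04, 1.465, -0.013, 1.343, -0.059], TCP at [0.243, -0.603, 0.248] pointing down, gripper open.
Joint ranges: [-2.58, 2.58], [-0.38, 2.09], [-1.3, 1.39], [0.25, 2.4], [-1.5, 4.64], [0.08, 2.09], [-2.65, 2.65]. Speed limits (rad/s): [2.22, 2.22, 2.79, 2.79, 3.14, 3.14, 3.14].

### API

Orientations are given as a unit quaternion [w, x, y, z].
In Python, from cell import readout, snapshot, close_job gives the robot as it stands.
- The arm moves only by the tool step_arm, never from a script. Its argument "moves" is a list of rows, each a list of 2 entries, a list of its own where there are three numbers: the shift along the tool's x, y, z in units of 50 mm (1.0 is 50 mm), then the turn, a rotation vector about the tool's x, y, z in rad. In form: [[[dx, dy, dz], [rx, ry, rz]], ...]. A call has 1 to 10 rows; each row shifts and turns the commanded pose from where the row before left it, along the tool's axes as they then stand; what a row does not reach is not made up. A row lasts 1/8 s, in which the tool goes at most 62.5 mm and 10.7 degrees, less where a joint would pass 70% of its speed; a pose out of reach is approached as far as the arm can. A call is refused whole if a number of a shift passes 1 or a number of a turn 0.188, either way. A call with a gripper value outside its range is refused whole. "claw" is the finger opening in mm, from 0 to 85.4, set as the call begins (left out, the last holds). The fingers move at their own pace and stop on an object; the grip force is fixed at half the most. Time passes only in rows, so rows that do not move let the fingers close. It gives the time, the measured TCP pose, the force and the opening at its end, in the units of the state.
- readout.read_state(): the state, without advancing time (a new reading comes with each control period).
- snapshot(name): name is "scene" or "side" or "wrist"; returns a dict with "frame" (400x640x3 uint8, red, green, blue), "intrinsics" (3x3 intrinsics, pixels), "dist_coeffs" ([k1, k2, p1, p2, k3] as OpenCV has them; the pictures are not rectified), "extrinsics" (4x4, takes a point from camera to world coordinates); the wrist camera has in their place "T_tool_cam" (4x4, takes a point from camera to tool coordinates, whose origin is the TCP and whose axes are the tool frame's). Camera axes: x right, y down, z forward; pixel columns grow to the right and rows downward; lengths in m; the calibration is good to about 2 mm. A picture is of the moment at which its call begins: read the wrist's pose just before it. There is no depth.
- close_job(): hands the job in, once; it reports no verdict.
The state is a dict: "clock": time; "joint_pos": joint angles; "qd": joint speeds; "tau": joint torques, N m; "eef_pos": TCP position; "eef_rot": TCP orientation; "wrist_force": force on the tool from outside, world axes, zero at the start; "ft_torque": the same for the moment, N m; "width": finger opening in m.
Only numpy, scipy, OpenCV 4.12 (cv2) and the standard library are available. Lean on these libraries where they do the work, as an engineer would, in place of code of your own. Each camera call takes 0.05 s, during which the arm holds its last target.

## Working session

There is one attempt and no reset: what is moved stays moved. The work goes in short steps, Python scripts to look and compute and a tool call to move; the robot and the scene stay as the last step left them, time stands still between calls to the robot, and variables do not carry over. Pictures are saved under pics/ and viewed, and the job is handed in when it is done.

Besides the shell and the picture viewer there is one more tool, called after "Emit:" as name(argument=value, ...) on one line, values as JSON. step_arm: Moves the arm, as the interface text tells. Its arguments: {"type":"object","properties":{"moves":{"type":"array"},"claw":{"type":"number"}},"required":["moves"]}

```bash
mkdir -p pics; ls; python3 - <<'E'
from cell import readout, snapshot
import cv2,numpy as np,pickle
np.set_printoptions(precision=4,suppress=True)
print(readout.read_state())
for n in ["scene","side","wrist"]:
    s=snapshot(n); cv2.imwrite(f"pics/{n}0.png",s["frame"][:,:,::-1]); pickle.dump(s,open(f"{n}0.pkl","wb"))
    print(n,{k:v for k,v in s.items() if k!="frame"})
E
```

```text
pics
{'clock': 0.0, 'joint_pos': array([ 1.0888,  0.3339,  0.0399,  1.4663, -0.0134,  1.3433, -0.0585]), 'qd': array([-0.0007,  0.0002, -0.0017,  0.0004, -0.0007,  0.0012,  0.0002]), 'tau': array([  0.0002, -65.8561,   1.3656, -40.5551,   0.0167,   0.0127,
        -0.    ]), 'eef_pos': array([ 0.2426, -0.6026,  0.2474]), 'eef_rot': array([ 0.5863, -0.5857,  0.3963, -0.3953]), 'wrist_force': array([-0.0235,  0.245 ,  0.1119]), 'ft_torque': array([ 0.0309, -0.0317, -0.0139]), 'width': 0.08555814115963381}
scene {'intrinsics': array([[407.9998,   0.    , 319.6567],
       [  0.    , 407.9998, 201.1832],
       [  0.    ,   0.    ,   1.    ]]), 'dist_coeffs': array([-0.0983,  0.    ,  0.    ,  0.    ,  0.    ]), 'extrinsics': array([[-0.4591, -0.3551,  0.8143, -0.2098],
       [-0.8883,  0.1929, -0.4167,  0.582 ],
       [-0.0092, -0.9147, -0.404 ,  0.4577],
       [ 0.    ,  0.    ,  0.    ,  1.    ]])}
side {'intrinsics': array([[462.2042,   0.    , 321.6588],
       [  0.    , 462.2042, 200.8874],
       [  0.    ,   0.    ,   1.    ]]), 'dist_coeffs': array([0.0214, 0.    , 0.    , 0.    , 0.    ]), 'extrinsics': array([[ 0.3239, -0.7731,  0.5453,  0.0034],
       [-0.9461, -0.2677,  0.1824, -0.0177],
       [ 0.005 , -0.575 , -0.8182,  0.9271],
       [ 0.    ,  0.    ,  0.    ,  1.    ]])}
wrist {'intrinsics': array([[343.3975,   0.    , 322.2733],
       [  0.    , 343.3975, 198.5824],
       [  0.    ,   0.    ,   1.    ]]), 'dist_coeffs': array([-0.0762,  0.    ,  0.    ,  0.    ,  0.    ]), 'T_tool_cam': array([[ 1.    ,  0.0003,  0.0004, -0.0009],
       [-0.0003, -0.2962,  0.9551, -0.1274],
       [ 0.0004, -0.9551, -0.2962,  0.0758],
       [ 0.    ,  0.    ,  0.    ,  1.    ]])}
```

View pics/scene0.png

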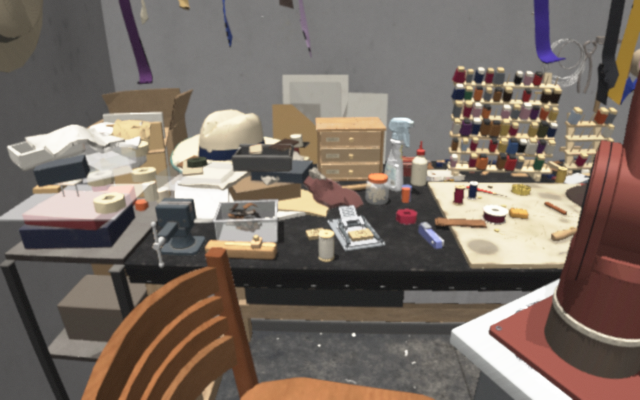

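View pics/side0.png

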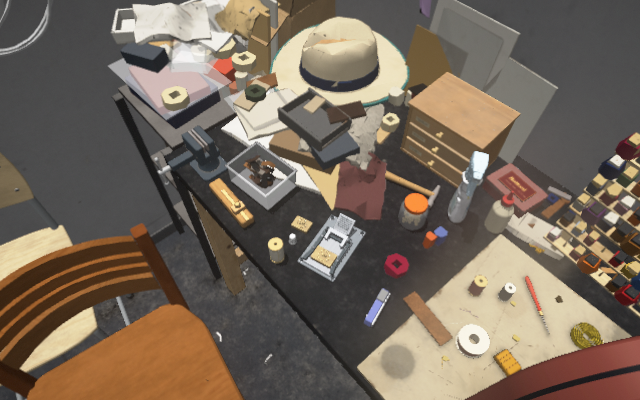

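View pics/wrist0.png

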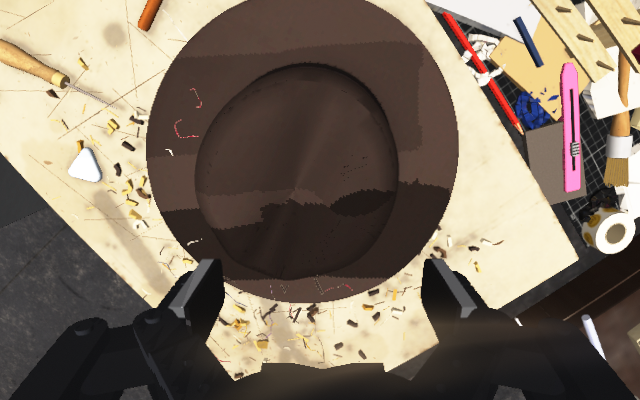

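```bash
cat > h.py <<'E'
import cv2,numpy as np,pickle
from scipy.spatial.transform import Rotation as R
np.set_printoptions(precision=4,suppress=True)
def load(f): return pickle.load(open(f,"rb"))
def ray(s,uv,T=None):
    T=s["extrinsics"] if T is None else T
    p=cv2.undistortPoints(np.array(uv,float).reshape(-1,1,2),s["intrinsics"],s["dist_coeffs"]).reshape(-1,2)
    d=np.c_[p,np.ones(len(p))]@T[:3,:3].T
    return T[:3,3],d
def onz(s,uv,z,T=None):
    o,d=ray(s,uv,T); return o+d*((np.asarray(z)-o[2])/d[:,2])[:,None]
def tool(st):
    T=np.eye(4); w,x,y,z=st["eef_rot"]; T[:3,:3]=R.from_quat([x,y,z,w]).as_matrix(); T[:3,3]=st["eef_pos"]; return T
def proj(s,P,T=None):
    T=s["extrinsics"] if T is None else T
    E=np.linalg.inv(T); return cv2.projectPoints(np.array(P,float).reshape(-1,3),cv2.Rodrigues(E[:3,:3])[0],E[:3,3],s["intrinsics"],s["dist_coeffs"])[0].reshape(-1,2)
E
python3 - <<'E'
from h import *
s=load("side0.pkl")
im=s["frame"][:,:,::-1]
cv2.imwrite("pics/side0c.png",cv2.resize(im[200:290,250:380],None,fx=6,fy=6,interpolation=cv2.INTER_CUBIC))
s2=load("scene0.pkl")
cv2.imwrite("pics/scene0c.png",cv2.resize(s2["frame"][195:270,300:400,::-1],None,fx=8,fy=8,interpolation=cv2.INTER_CUBIC))
print(onz(s,[[332,246],[345,222],[276,250],[292,238],[302,224],[377,306],[400,180]],[.01]*7))
E
```

```text
[[ 0.5039  0.124   0.01  ]
 [ 0.5752  0.1153  0.01  ]
 [ 0.4529  0.2402  0.01  ]
 [ 0.4939  0.2173  0.01  ]
 [ 0.537   0.2088  0.01  ]
 [ 0.3984 -0.0095  0.01  ]
 [ 0.7394  0.0219  0.01  ]]
```

View pics/side0c.png

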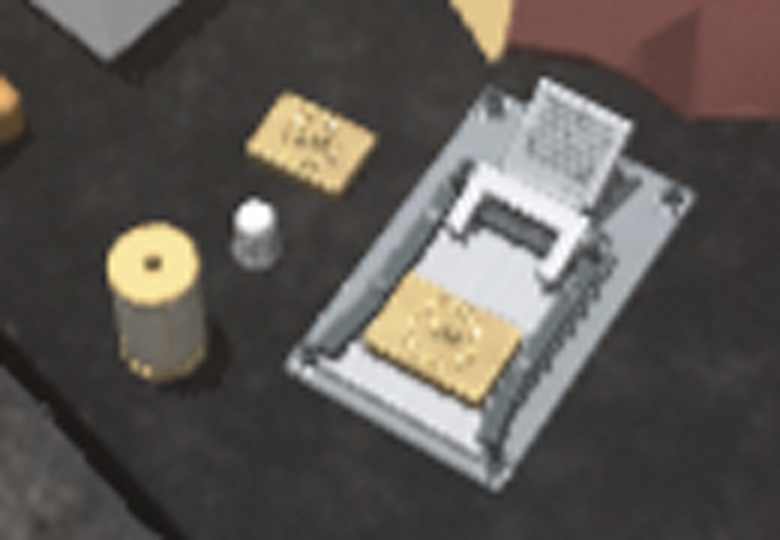

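View pics/scene0c.png

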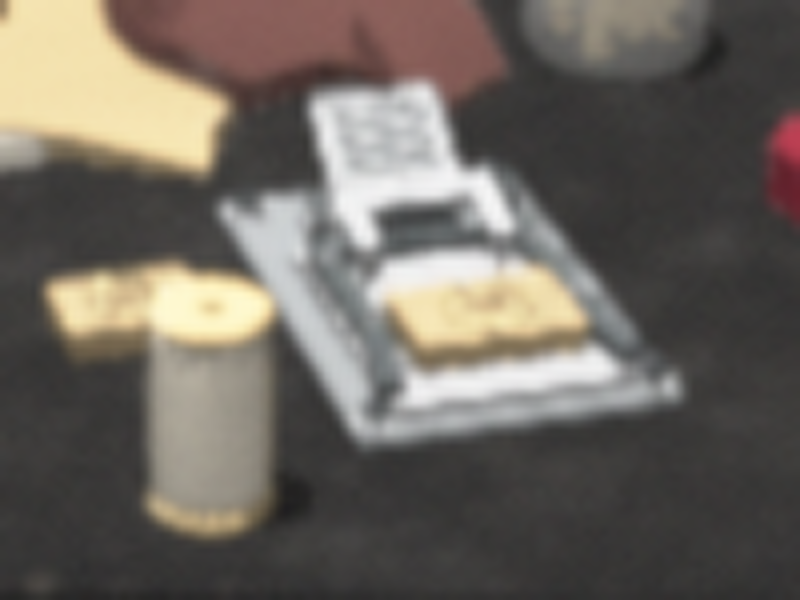

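```bash
python3 - <<'E'
from h import *
s=load("side0.pkl")
c=np.array([[290,362],[495,487],[693,195],[490,88]])/6+[250,200]
for z in(.005,.010):
    P=onz(s,c,[z]*4); print(P, np.linalg.norm(np.roll(P,-1,0)-P,axis=1)); d=P[3]-P[0]+P[2]-P[1]; print(P.mean(0),np.degrees(np.arctan2(d[1],d[0])))
d=np.array([[365,340],[480,403],[525,332],[412,270]])/6+[250,200]
P=onz(s,d,[.020]*4); print(P,P.mean(0))
print(tool(__import__("cell").readout.read_state()))
E
```

```text
[[0.4473 0.1845 0.005 ]
 [0.424  0.0966 0.005 ]
 [0.5663 0.0623 0.005 ]
 [0.5877 0.1522 0.005 ]] [0.091  0.1463 0.0924 0.1441]
[0.5063 0.1239 0.005 ] -13.247017764428
[[0.4449 0.1834 0.01  ]
 [0.4217 0.096  0.01  ]
 [0.5632 0.0619 0.01  ]
 [0.5846 0.1513 0.01  ]] [0.0905 0.1455 0.0919 0.1433]
[0.5036 0.1231 0.01  ] -13.247017764428001
[[0.4576 0.1583 0.02  ]
 [0.4469 0.1102 0.02  ]
 [0.48   0.1036 0.02  ]
 [0.4911 0.1516 0.02  ]] [0.4689 0.1309 0.02  ]
[[ 0.3735 -0.0006  0.9276  0.2426]
 [-0.9276  0.0011  0.3735 -0.6027]
 [-0.0013 -1.     -0.0001  0.2476]
 [ 0.      0.      0.      1.    ]]
```

```bash
cat >> h.py <<'E'
def rows(p0,yaw0,wps,yaws):
    out=[];p=np.array(p0,float);y=yaw0
    for w,yn in zip(wps,yaws):
        x=np.array([np.cos(y),np.sin(y),0]);z=np.array([-x[1],x[0],0]);d=np.array(w)-p
        r=np.round([d@x/.05,-d[2]/.05,d@z/.05],2);t=round(-(yn-y),3)
        out.append([list(map(float,r)),[0,float(t),0]])
        p=p+.05*(r[0]*x+r[2]*z+r[1]*np.array([0,0,-1.]));y-=t
    print(out,p,np.degrees(y))
E
python3 - <<'E'
from h import *
n=19
t=np.arange(1,n+1)/n
az=np.radians(-68.1+(14.-(-68.1))*t); r=.65+(.53-.65)*t; z=.2476+(.25-.2476)*t
rows([.2426,-.6027,.2476],np.radians(-68.07),np.c_[r*np.cos(az),r*np.sin(az),z],np.radians(-68.07+(-13.2+68.07)*t))
E
```

```text
[[[-0.16, -0.0, 0.96], [0, -0.05, 0]], [[-0.18, -0.01, 0.96], [0, -0.051, 0]], [[-0.21, 0.0, 0.94], [0, -0.05, 0]], [[-0.23, -0.0, 0.93], [0, -0.051, 0]], [[-0.26, -0.0, 0.91], [0, -0.05, 0]], [[-0.27, -0.01, 0.9], [0, -0.05, 0]], [[-0.3, 0.0, 0.87], [0, -0.051, 0]], [[-0.31, -0.0, 0.87], [0, -0.05, 0]], [[-0.33, -0.0, 0.84], [0, -0.051, 0]], [[-0.36, -0.01, 0.83], [0, -0.05, 0]], [[-0.37, 0.0, 0.8], [0, -0.05, 0]], [[-0.39, -0.0, 0.79], [0, -0.051, 0]], [[-0.4, -0.0, 0.78], [0, -0.05, 0]], [[-0.42, -0.01, 0.75], [0, -0.051, 0]], [[-0.43, 0.0, 0.73], [0, -0.05, 0]], [[-0.45, -0.0, 0.71], [0, -0.05, 0]], [[-0.47, -0.0, 0.69], [0, -0.051, 0]], [[-0.47, -0.01, 0.67], [0, -0.05, 0]], [[-0.49, 0.0, 0.66], [0, -0.051, 0]]] [0.5144 0.1284 0.2501] -13.180643226467101
```

Emit:
step_arm(moves=[[[-0.16,0,0.96],[0,-0.05,0]],[[-0.18,0,0.96],[0,-0.05,0]],[[-0.21,0,0.94],[0,-0.05,0]],[[-0.23,0,0.93],[0,-0.05,0]],[[-0.26,0,0.91],[0,-0.05,0]],[[-0.27,0,0.9],[0,-0.05,0]],[[-0.3,0,0.87],[0,-0.05,0]],[[-0.31,0,0.87],[0,-0.05,0]],[[-0.33,0,0.84],[0,-0.05,0]],[[-0.36,0,0.83],[0,-0.05,0]]], claw=85.4)

```text
clock: 1.4
eef_pos: [0.5336, -0.2459, 0.248]
eef_rot: [0.666, -0.666, 0.238, -0.238]
wrist_force: [0.0, -0.7, 0.1]
width: 0.085
```

Emit:
step_arm(moves=[[[-0.37,0,0.8],[0,-0.05,0]],[[-0.39,0,0.79],[0,-0.05,0]],[[-0.4,0,0.78],[0,-0.05,0]],[[-0.42,0,0.75],[0,-0.05,0]],[[-0.43,0,0.73],[0,-0.05,0]],[[-0.45,0,0.71],[0,-0.05,0]],[[-0.47,0,0.69],[0,-0.05,0]],[[-0.47,0,0.67],[0,-0.05,0]],[[-0.49,0,0.66],[0,-0.058,0]],[[0,0,0],[0,0,0]]])

```text
clock: 2.65
eef_pos: [0.5159, 0.1316, 0.2485]
eef_rot: [0.703, -0.702, 0.079, -0.079]
wrist_force: [-0.9, -0.1, 0.1]
width: 0.0854
```

```bash
cat > look.py <<'E'
import sys
from h import *
from cell import readout,snapshot
st=readout.read_state(); T=tool(st)
for n in sys.argv[2:]:
    s=snapshot(n); s["T"]=T@s["T_tool_cam"] if n=="wrist" else s["extrinsics"]; s["tool"]=T
    pickle.dump(s,open(f"{n}{sys.argv[1]}.pkl","wb")); cv2.imwrite(f"pics/{n}{sys.argv[1]}.png",s["frame"][:,:,::-1])
print(T, st["joint_pos"],st["wrist_force"],st["width"])
E
python3 look.py 1 wrist side scene
```

```text
[[ 0.9751 -0.0001  0.2218  0.5159]
 [-0.2218  0.0009  0.9751  0.1316]
 [-0.0003 -1.      0.0009  0.2485]
 [ 0.      0.      0.      1.    ]] [ 0.2053  0.1372 -0.5848  1.7253  0.0775  1.3022 -0.6194] [-0.8538 -0.076   0.139 ] 0.08537717966226334
```

View pics/wrist1.png

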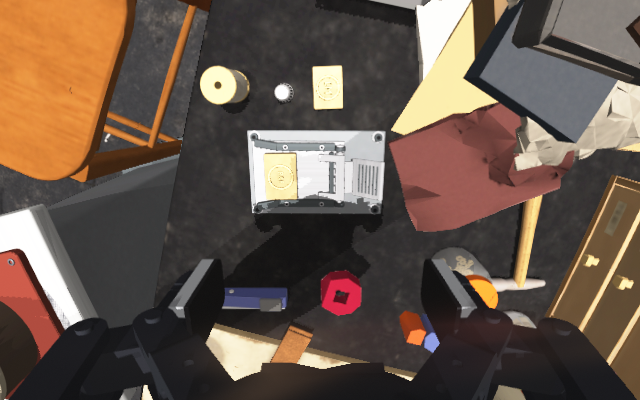

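```bash
python3 - <<'E'
from h import *
s=load("wrist1.pkl")
im=s["frame"][:,:,::-1]
cv2.imwrite("pics/wrist1c.png",cv2.resize(im[120:225,240:395],None,fx=5,fy=5,interpolation=cv2.INTER_CUBIC))
# brass die mask
hsv=cv2.cvtColor(s["frame"],cv2.COLOR_RGB2HSV)
m=cv2.inRange(hsv,(18,60,120),(35,255,255)); m2=np.zeros_like(m); m2[125:215,250:345]=m[125:215,250:345]
m2=cv2.morphologyEx(m2,cv2.MORPH_CLOSE,np.ones((7,7)))
c=max(cv2.findContours(m2,0,2)[0],key=cv2.contourArea); r=cv2.minAreaRect(c); print(r,cv2.boundingRect(c))
print(onz(s,cv2.boxPoints(r),[.02]*4,s["T"]))
E
```

```text
((280.40399169921875, 176.0037078857422), (47.0805778503418, 31.630460739135742), 87.79740142822266) (264, 153, 34, 47)
[[0.4593 0.1609 0.02  ]
 [0.4919 0.1547 0.02  ]
 [0.4813 0.1044 0.02  ]
 [0.4474 0.1107 0.02  ]]
```

View pics/wrist1c.png

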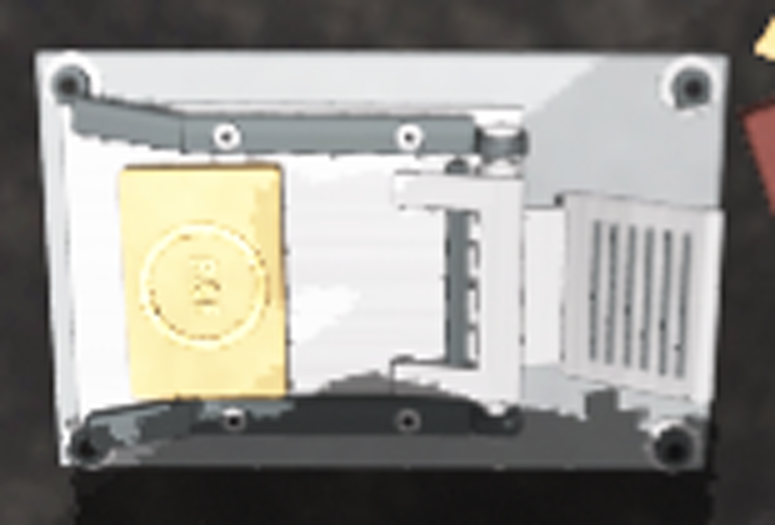

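```bash
python3 - <<'E'
from h import *
s=load("wrist1.pkl")
def P(c,z): 
    c=np.array(c)/5+[240,120]-.4; return onz(s,c,[z]*len(c),s["T"])
c=P([[36,53],[727,55],[708,467],[60,467]],.008); print(c,c.mean(0))
d=c[1]+c[2]-c[0]-c[3];print("len/ang",np.linalg.norm(np.roll(c,-1,0)-c,axis=1),np.degrees(np.arctan2(d[1],d[0])))
a=-13.2; a=np.degrees(np.arctan2(d[1],d[0]))
Rz=R.from_euler("z",a,degrees=True).as_matrix()
o=c.mean(0)+Rz@[.004,0,0]; print("org",o)
f=lambda q,z:print((P(q,z)-o)@Rz)
print("stop top");f([[446,215],[446,355]],.016)
print("rail kink/end");f([[183,150],[475,152],[192,403]],.017)
print("toes tips");f([[395,172],[395,205],[393,360],[393,393]],.018)
print("plate far corners z40, near");f([[722,207],[712,402]],.04)
print("die");f([[120,167],[283,165],[288,395],[133,395]],.02)
E
```

```text
[[0.4458 0.1871 0.008 ]
 [0.5889 0.1541 0.008 ]
 [0.5689 0.0635 0.008 ]
 [0.4248 0.0962 0.008 ]] [0.5071 0.1252 0.008 ]
len/ang [0.1469 0.0928 0.1477 0.0933] -12.881189707815823
org [0.511  0.1243 0.008 ]
stop top
[[ 0.0097  0.0132  0.008 ]
 [ 0.0099 -0.0177  0.008 ]]
rail kink/end
[[-0.0457  0.0273  0.009 ]
 [ 0.0157  0.0269  0.009 ]
 [-0.0458 -0.0285  0.009 ]]
toes tips
[[-0.0011  0.0228  0.01  ]
 [-0.0011  0.0157  0.01  ]
 [-0.0016 -0.0183  0.01  ]
 [-0.0016 -0.0258  0.01  ]]
plate far corners z40, near
[[ 0.0641  0.0198  0.032 ]
 [ 0.0642 -0.0208  0.032 ]]
die
[[-0.0586  0.0242  0.012 ]
 [-0.0245  0.0246  0.012 ]
 [-0.0244 -0.0257  0.012 ]
 [-0.0581 -0.0257  0.012 ]]
```

```bash
python3 - <<'E'
from h import *
s=load("wrist1.pkl")
im=s["frame"][:,:,::-1]
cv2.imwrite("pics/w1f.png",cv2.resize(im[240:400,120:320],None,fx=4,fy=4,interpolation=cv2.INTER_CUBIC))
for y in (0,.004,.010,.017):
    print(y,proj(s,[[-.0427,y,.011],[-.0427,y,-.011],[-.057,y,.011],[-.057,y,-.011]],s["T_tool_cam"]).tolist())
E
```

```text
0 [[219.898374757248, 258.1995172787334], [224.83164404775246, 303.54328274040336], [186.15985819094777, 257.85636215334875], [192.6669511556316, 302.99920063499974]]
0.004 [[222.53080308108355, 253.883507725146], [227.19290654881686, 298.3484092008398], [189.62053872822318, 253.58046098811923], [195.77442575280583, 297.85642233003415]]
0.01 [[226.24103874125373, 247.80692467922847], [230.5354095389992, 291.0036947576649], [194.50354486724513, 247.55539124919852], [200.17769634317563, 290.57958616647693]]
0.017 [[230.24277641008553, 241.26140451720232], [234.1592788171799, 283.0523162990883], [199.77695387707786, 241.05921649851462], [204.95724294589792, 282.69446583810856]]
```

View pics/w1f.png

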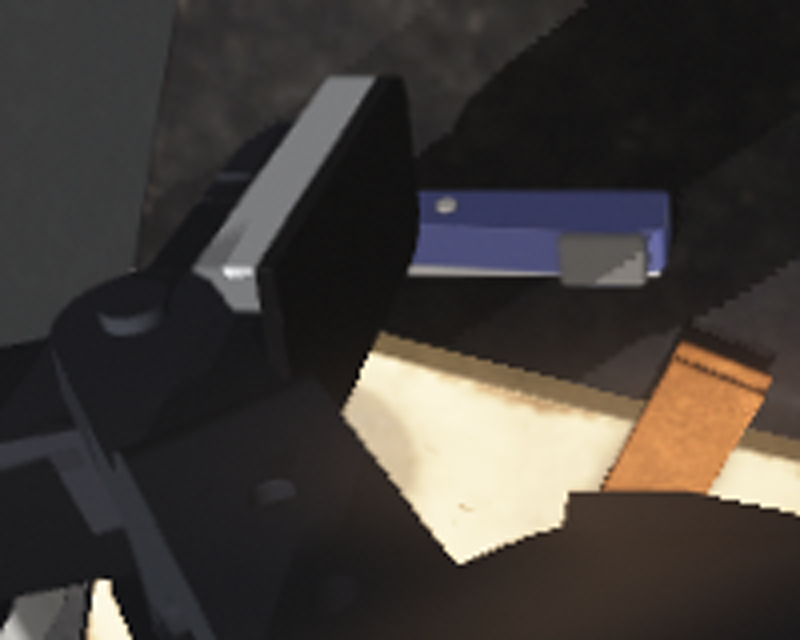

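Emit:
step_arm(moves=[[[-0.5,0,-0.06],[0,0,0]],[[-0.58,0.4,-0.07],[0,0,0]],[[-0.58,0.6,-0.08],[0,0,0]],[[0,0.6,0],[0,0,0]],[[0,0.5,0],[0,0,0]],[[0,0,0],[0,0,0]],[[0,0,0],[0,0,0]],[[0,0,0],[0,0,0]]], claw=0)

```text
clock: 3.8
eef_pos: [0.4349, 0.1366, 0.1444]
eef_rot: [0.703, -0.702, 0.081, -0.082]
wrist_force: [0.5, 0.4, -0.6]
width: 0.0001
```

```bash
python3 look.py 2 wrist side; python3 - <<'E'
from h import *
s=load("wrist2.pkl")
im=s["frame"][:,:,::-1]
cv2.imwrite("pics/w2f.png",cv2.resize(im[50:250,200:440],None,fx=3.3,fy=3.3,interpolation=cv2.INTER_CUBIC))
for y in (0.01,.017,.03):
    print(y,proj(s,[[0,y,.011],[0,y,-.011],[-.0075,y,.011],[.0075,y,.011]],s["T_tool_cam"]).tolist())
E
```

```text
[[ 0.9735  0.0017  0.2286  0.4349]
 [-0.2286  0.0004  0.9735  0.1366]
 [ 0.0016 -1.      0.0008  0.1444]
 [ 0.      0.      0.      1.    ]] [ 0.2034  0.0618 -0.6166  2.0224  0.0411  1.0674 -0.6627] [ 0.5418  0.417  -0.5684] 0.00013243674682982361
0.01 [[322.8636679045611, 248.1478414570371], [322.8173532017636, 291.5634078544351], [305.7931269018996, 248.13113338818425], [339.93367294644054, 248.14577568997046]]
0.017 [[322.8421645484301, 241.5386211369576], [322.7988635490392, 283.5268969717949], [306.4904802918753, 241.52407188791915], [339.1933823457719, 241.5382596344566]]
0.03 [[322.80662071518236, 230.63044855439057], [322.768074441832, 270.17228507629983], [307.6428993332606, 230.61898514767537], [337.96997661378015, 230.63236092415843]]
```

View pics/wrist2.png

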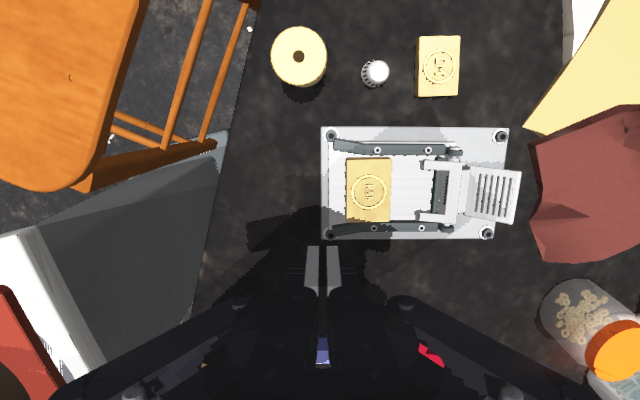

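View pics/side2.png

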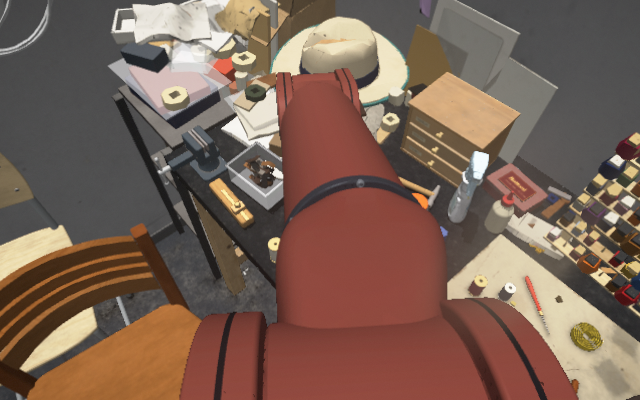

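```bash
python3 - <<'E'
from h import *
s=load("wrist2.pkl")
im=s["frame"][:,:,::-1]
cv2.imwrite("pics/wrist2c.png",cv2.resize(im[120:250,315:525],None,fx=3.8,fy=3.8,interpolation=cv2.INTER_CUBIC))
E
```

```text
(no output)
```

View pics/wrist2c.png

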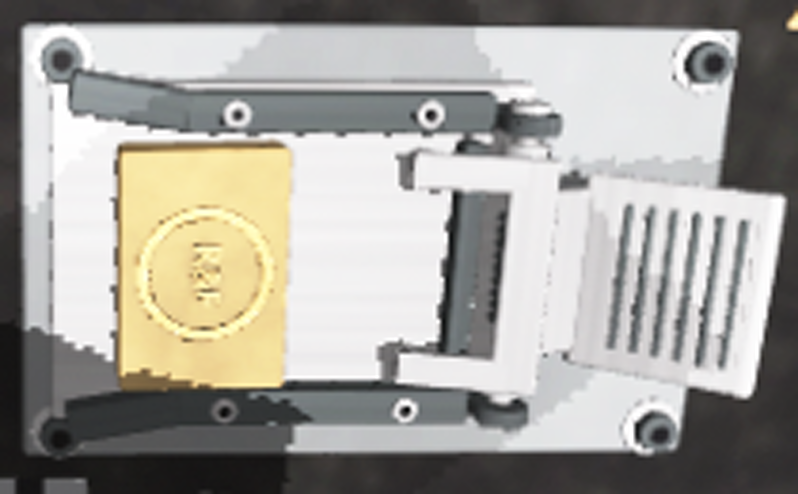

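```bash
python3 - <<'E'
from h import *
s=load("wrist2.pkl")
def P(c,z): 
    c=np.array(c)/3.8+[315,120]-.4; return onz(s,c,[z]*len(c),s["T"])
o=np.array([.5206,.1213,0]);
c=P([[22,25],[740,32],[682,455],[22,452]],.008); d=c[1]+c[2]-c[0]-c[3];a=np.degrees(np.arctan2(d[1],d[0]))
print("ang",a,np.linalg.norm(np.roll(c,-1,0)-c,axis=1),"org",c.mean(0)+R.from_euler("z",a,degrees=True).as_matrix()@[.014,0,0])
Rz=R.from_euler("z",-12.9,degrees=True).as_matrix()
f=lambda q,z:print((P(q,z)-o)@Rz)
print("base");f([[22,25],[740,32],[682,455],[22,452]],.008)
print("stop top/bottom");f([[460,220],[455,350]],.016);f([[440,330]],.01)
print("rail kink/end");f([[187,132],[495,132],[195,390]],.017)
print("toes tips z20");f([[403,152],[385,345]],.020)
print("plate far corners z40");f([[785,197],[752,397]],.04)
print("die top");f([[120,147],[290,147],[285,387],[120,380]],.02)
w=np.array([[.4349,.1366,0]]);print("tcp",(w-o)@Rz)
E
```

```text
ang -13.514058492958883 [0.1468 0.0938 0.1484 0.0924] org [0.5201 0.1223 0.008 ]
base
[[-0.0882  0.0479  0.008 ]
 [ 0.0586  0.0471  0.008 ]
 [ 0.0596 -0.0467  0.008 ]
 [-0.0888 -0.0444  0.008 ]]
stop top/bottom
[[ 0.0006  0.0096  0.016 ]
 [ 0.0022 -0.0184  0.016 ]]
[[ 0.0006 -0.016   0.01  ]]
rail kink/end
[[-0.0557  0.0278  0.017 ]
 [ 0.0058  0.0278  0.017 ]
 [-0.0524 -0.0266  0.017 ]]
toes tips z20
[[-0.0133  0.0243  0.02  ]
 [-0.0139 -0.0158  0.02  ]]
plate far corners z40
[[ 0.0542  0.0198  0.04  ]
 [ 0.0542 -0.0202  0.04  ]]
die top
[[-0.0691  0.0254  0.02  ]
 [-0.0358  0.0253  0.02  ]
 [-0.0342 -0.0249  0.02  ]
 [-0.0684 -0.0231  0.02  ]]
tcp [[-0.087  -0.0042  0.    ]]
```

Emit:
step_arm(moves=[[[0,0.5,0.08],[0,0,0]],[[0,0.6,0],[0,0,0]],[[0,0.5,0],[0,0,0]],[[0,0.4,0],[0,0,0]],[[0,0.2,0],[0,0,0]],[[0,0.08,0],[0,0,0]],[[0,0,0],[0,0,0]],[[0,0,0],[0,0,0]]])

```text
clock: 4.9
eef_pos: [0.4355, 0.1407, 0.03]
eef_rot: [0.703, -0.702, 0.081, -0.082]
wrist_force: [-0.0, 0.1, -0.4]
width: -0.0002
```

```bash
python3 look.py 3 wrist; python3 - <<'E'
from h import *
s=load("wrist3.pkl")
im=s["frame"][:,:,::-1]
cv2.imwrite("pics/w3.png",cv2.resize(im[60:300,220:640],None,fx=1.9,fy=1.9,interpolation=cv2.INTER_CUBIC))
E
```

```text
[[ 0.9736  0.0012  0.2281  0.4355]
 [-0.2281  0.0002  0.9736  0.1407]
 [ 0.0011 -1.      0.0005  0.03  ]
 [ 0.      0.      0.      1.    ]] [ 0.1463  0.2469 -0.6012  2.1179  0.1895  0.8266 -0.7997] [-0.01    0.0953 -0.3708] -0.00018104618893491806
```

View pics/w3.png

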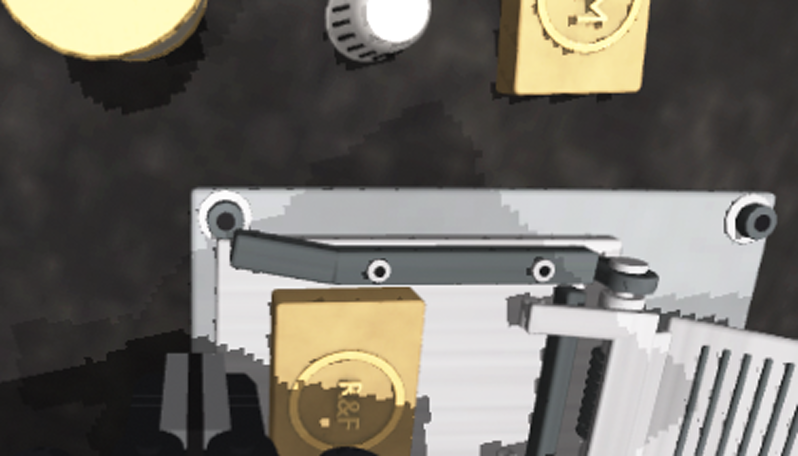

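Emit:
step_arm(moves=[[[0.08,0,0],[0,0,0]],[[0.06,0,0],[0,0,0]],[[0.06,0,0],[0,0,0]],[[0.06,0,0],[0,0,0]],[[0.06,0,0],[0,0,0]],[[0.06,0,0],[0,0,0]],[[0,0,0],[0,0,0]]])

```text
clock: 5.82
eef_pos: [0.4539, 0.1362, 0.0293]
eef_rot: [0.703, -0.702, 0.081, -0.081]
wrist_force: [-0.8, -0.5, 1.5]
width: 0.0002
```

```bash
python3 look.py 4 wrist; python3 - <<'E'
from h import *
s=load("wrist4.pkl")
im=s["frame"][:,:,::-1]
cv2.imwrite("pics/w4.png",cv2.resize(im[60:300,220:640],None,fx=1.9,fy=1.9,interpolation=cv2.INTER_CUBIC))
E
```

```text
[[ 0.9736  0.0004  0.2282  0.4539]
 [-0.2282  0.0002  0.9736  0.1362]
 [ 0.0003 -1.      0.0003  0.0293]
 [ 0.      0.      0.      1.    ]] [ 0.1501  0.2779 -0.5871  2.0818  0.2061  0.8368 -0.7884] [-0.7519 -0.5058  1.5173] 0.00021583865023152104
```

View pics/w4.png

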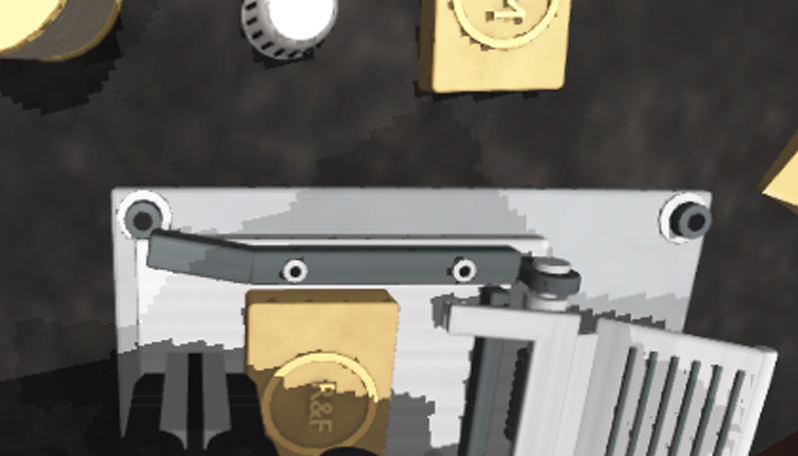

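```bash
cat >> h.py <<'E'
O=np.array([.5204,.1218,0]);RZ=R.from_euler("z",-13.1,degrees=True).as_matrix()
def hold(p): return (np.atleast_2d(p)-O)@RZ
def meas(f,c,z,sc,off):
    s=load(f); c=np.array(c,float)/sc+off; return hold(onz(s,c,[z]*len(c),s["T"]))
E
python3 - <<'E'
from h import *
print(meas("wrist4.pkl",[[247,305],[398,305],[262,440],[388,440]],.02,1.9,[220,60]))
print("kink,stop",meas("wrist4.pkl",[[252,283]],.017,1.9,[220,60]),meas("wrist4.pkl",[[478,350]],.016,1.9,[220,60]))
E
```

```text
[[-0.0565  0.0231  0.02  ]
 [-0.0223  0.023   0.02  ]
 [-0.052  -0.0117  0.02  ]
 [-0.0213 -0.0121  0.02  ]]
kink,stop [[-0.0552  0.0273  0.017 ]] [[-0.0003  0.0098  0.016 ]]
```

Emit:
step_arm(moves=[[[0.06,0,0],[0,0,0]],[[0.06,0,0],[0,0,0]],[[0,0,0],[0,0,0]],[[-0.15,0,0],[0,0,0]],[[-0.15,-0.2,0],[0,0,0]],[[0,-0.6,0],[0,0,0]],[[0,-0.6,0],[0,0,0]],[[0.3,0,0],[0,0,0]],[[0,0,0],[0,0,0]]])

```text
clock: 7.0
eef_pos: [0.4599, 0.1344, 0.0993]
eef_rot: [0.702, -0.702, 0.081, -0.082]
wrist_force: [-0.5, 0.3, 0.5]
width: 0.0002
```

Emit:
step_arm(moves=[[[0,0,0],[0,0,0]],[[0,0,0],[0,0,0]],[[0,0,0],[0,0,0]],[[0,0,0],[0,0,0]],[[0,0,0],[0,0,0]]], claw=78)

```text
clock: 7.62
eef_pos: [0.4593, 0.1348, 0.0993]
eef_rot: [0.702, -0.702, 0.081, -0.081]
wrist_force: [0.8, -0.2, -0.4]
width: 0.0782
```

```bash
python3 look.py 5 wrist; python3 - <<'E'
from h import *
s=load("wrist5.pkl")
im=s["frame"][:,:,::-1]
print("tcp",hold(s["tool"][:3,3]))
cv2.imwrite("pics/w5.png",cv2.resize(im[120:310,170:590],None,fx=1.9,fy=1.9,interpolation=cv2.INTER_CUBIC))
for y in (0,.004,.010): print(proj(s,[[-.039,y,.011],[.039,y,.011]],s["T_tool_cam"]).tolist())
E
```

```text
[[ 0.9737 -0.0001  0.228   0.4593]
 [-0.228   0.      0.9737  0.1348]
 [-0.0001 -1.      0.      0.0993]
 [ 0.      0.      0.      1.    ]] [ 0.1922  0.1764 -0.6114  2.0173  0.1213  0.9828 -0.7094] [ 0.8166 -0.171  -0.4108] 0.07822412186863616
tcp [[-0.0625 -0.0012  0.0993]]
[[228.72516036280916, 258.26520884803585], [417.063790351773, 258.344041651358]]
[[231.1363661077459, 253.94084661765112], [414.62540371351326, 254.01836494474674]]
[[234.53401907274213, 247.85355714528788], [411.1893427810753, 247.9290960328853]]
```

View pics/w5.png

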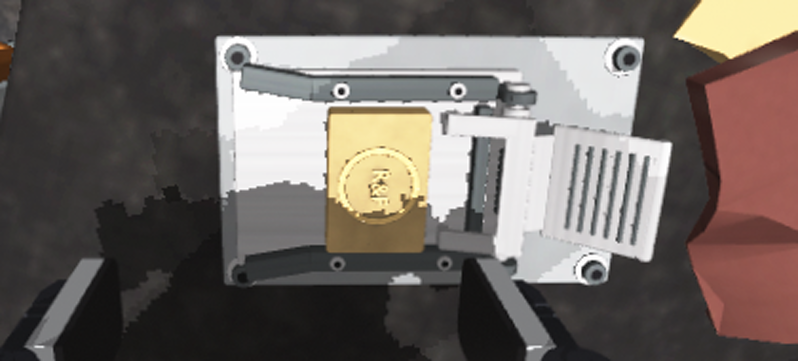

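```bash
python3 - <<'E'
from h import *
print(meas("wrist5.pkl",[[328,113],[432,113],[326,249],[426,249]],.02,1.9,[170,120]))
print("kink,stop",meas("wrist5.pkl",[[312,98]],.017,1.9,[170,120]),meas("wrist5.pkl",[[476,160]],.016,1.9,[170,120]))
E
```

```text
[[-0.0501  0.0235  0.02  ]
 [-0.016   0.0235  0.02  ]
 [-0.05   -0.0253  0.02  ]
 [-0.0149 -0.0254  0.02  ]]
kink,stop [[-0.0553  0.0279  0.017 ]] [[0.0011 0.006  0.016 ]]
```

Emit:
step_arm(moves=[[[0.5,0,0],[0,0,0]],[[0.45,0.2,0.02],[0,0,0]],[[0,0.4,0],[0,0,0]],[[0,0.3,0],[0,0,0]],[[0,0.2,0],[0,0,0]],[[0,0,0],[0,0,0]]])

```text
clock: 8.43
eef_pos: [0.5052, 0.125, 0.0438]
eef_rot: [-0.702, 0.703, -0.081, 0.081]
wrist_force: [-0.6, -0.7, -0.1]
width: 0.0777
```

```bash
python3 look.py 6 wrist scene; python3 - <<'E'
from h import *
s=load("wrist6.pkl")
im=s["frame"][:,:,::-1]
print("tcp",hold(s["tool"][:3,3]))
cv2.imwrite("pics/w6.png",cv2.resize(im[120:310,130:550],None,fx=1.9,fy=1.9,interpolation=cv2.INTER_CUBIC))
im=load("scene6.pkl")["frame"][:,:,::-1]
cv2.imwrite("pics/sc6.png",cv2.resize(im[180:280,290:410],None,fx=6,fy=6,interpolation=cv2.INTER_CUBIC))
E
```

```text
[[ 0.9737 -0.0013  0.2276  0.5052]
 [-0.2276 -0.0001  0.9737  0.125 ]
 [-0.0012 -1.     -0.0004  0.0438]
 [ 0.      0.      0.      1.    ]] [ 0.1664  0.3389 -0.5634  1.9653  0.2281  0.9007 -0.7439] [-0.5926 -0.6953 -0.0999] 0.07769148989936765
tcp [[-0.0155 -0.0003  0.0438]]
```

View pics/w6.png

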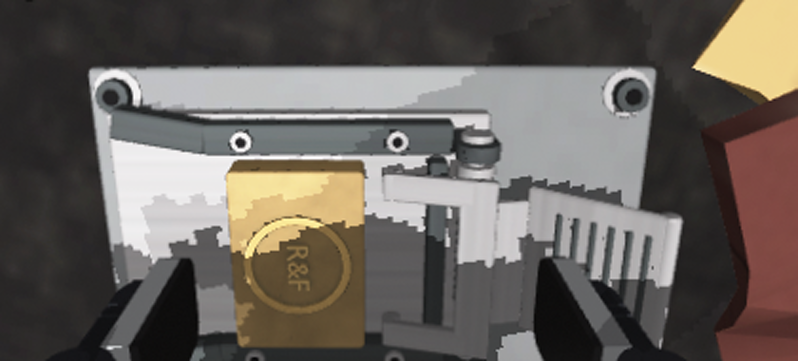

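View pics/sc6.png

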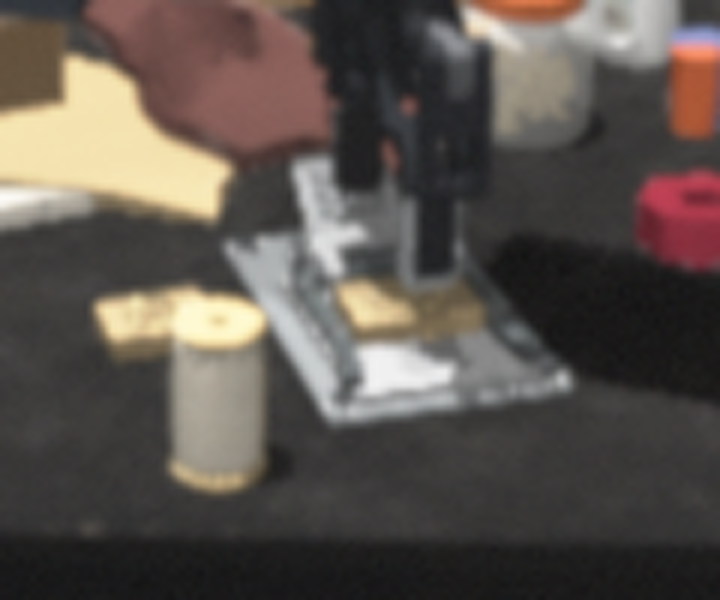

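Emit:
step_arm(moves=[[[0,0.08,0],[0,0,0]],[[0,0.08,0],[0,0,0]],[[0,0.08,0],[0,0,0]],[[0,0.08,0],[0,0,0]],[[0,0,0],[0,0,0]]])

```text
clock: 9.15
eef_pos: [0.5061, 0.125, 0.0284]
eef_rot: [0.702, -0.702, 0.081, -0.081]
wrist_force: [-0.8, -0.8, 3.3]
width: 0.0781
```

Emit:
step_arm(moves=[[[0,0.04,0],[0,0,0]],[[0,0.04,0],[0,0,0]],[[0,0,0],[0,0,0]]])

```text
clock: 9.52
eef_pos: [0.5061, 0.125, 0.0245]
eef_rot: [0.702, -0.702, 0.081, -0.081]
wrist_force: [-0.6, -1.1, 6.4]
width: 0.0779
```

```bash
python3 look.py 7 wrist scene; python3 - <<'E'
from h import *
s=load("wrist7.pkl")
im=s["frame"][:,:,::-1]
print("tcp",hold(s["tool"][:3,3]))
cv2.imwrite("pics/w7.png",cv2.resize(im[120:310,130:550],None,fx=1.9,fy=1.9,interpolation=cv2.INTER_CUBIC))
im=load("scene7.pkl")["frame"][:,:,::-1]
cv2.imwrite("pics/sc7.png",cv2.resize(im[180:280,290:410],None,fx=6,fy=6,interpolation=cv2.INTER_CUBIC))
E
```

```text
[[ 0.9736  0.0005  0.2281  0.5061]
 [-0.2281  0.0001  0.9736  0.125 ]
 [ 0.0005 -1.      0.0002  0.0245]
 [ 0.      0.      0.      1.    ]] [ 0.1551  0.3687 -0.5527  1.9764  0.2519  0.8628 -0.7628] [-0.6082 -1.1429  6.3693] 0.07791220418471279
tcp [[-0.0147 -0.0002  0.0245]]
```

View pics/w7.png

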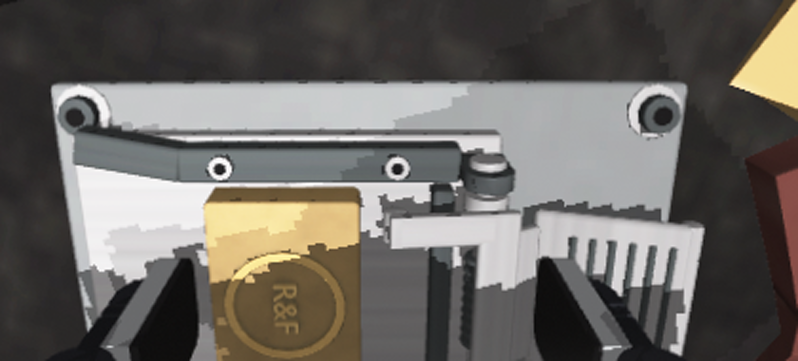

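View pics/sc7.png

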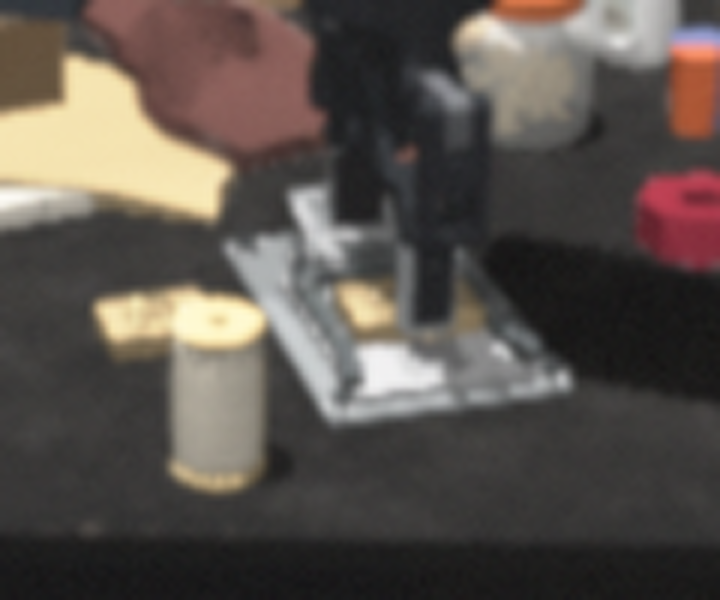

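Emit:
step_arm(moves=[[[0,0.03,0],[0,0,0]],[[0,0.02,0],[0,0,0]],[[0,0,0],[0,0,0]]])

```text
clock: 10.0
eef_pos: [0.5058, 0.125, 0.022]
eef_rot: [-0.702, 0.702, -0.081, 0.081]
wrist_force: [-1.3, -1.0, 7.2]
width: 0.0782
```

```bash
python3 look.py 8 scene;  python3 - <<'E'
from h import *
s=load("scene8.pkl")
im=s["frame"][:,:,::-1]
print("tcp",hold(s["tool"][:3,3]))
cv2.imwrite("pics/sc8.png",cv2.resize(im[200:260,320:400],None,fx=9,fy=9,interpolation=cv2.INTER_CUBIC))
E
```

```text
[[ 0.9737  0.0001  0.228   0.5058]
 [-0.228  -0.      0.9737  0.125 ]
 [ 0.0001 -1.     -0.      0.022 ]
 [ 0.      0.      0.      1.    ]] [ 0.1535  0.3724 -0.5514  1.978   0.2547  0.8586 -0.7652] [-1.2623 -0.9834  7.156 ] 0.07817040510172954
tcp [[-0.0149 -0.0002  0.022 ]]
```

View pics/sc8.png

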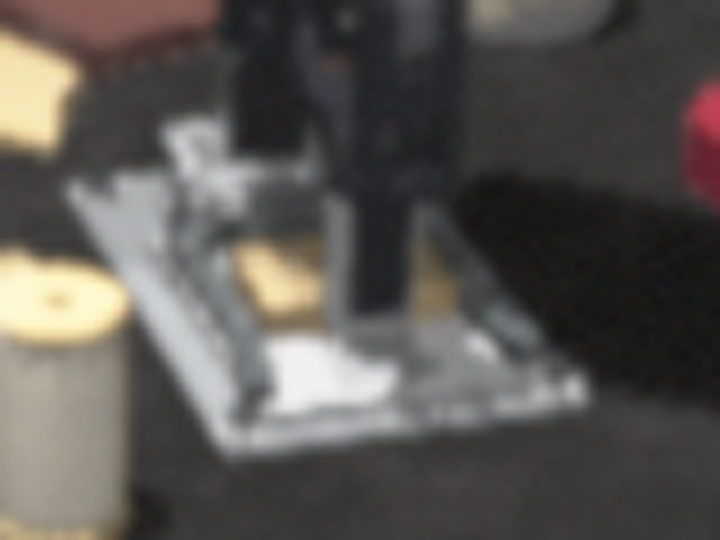

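Emit:
step_arm(moves=[[[0.04,0.01,0],[0,0,0]],[[0.04,0,0],[0,0,0]],[[0.04,0,0],[0,0,0]],[[0.04,0,0],[0,0,0]],[[0.04,0,0],[0,0,0]],[[0,0,0],[0,0,0]]])

```text
clock: 10.8
eef_pos: [0.514, 0.1234, 0.021]
eef_rot: [-0.702, 0.703, -0.082, 0.08]
wrist_force: [-6.8, 1.2, 7.0]
width: 0.0781
```

```bash
python3 look.py 9 wrist; python3 - <<'E'
from h import *
s=load("wrist9.pkl")
im=s["frame"][:,:,::-1]
print("tcp",hold(s["tool"][:3,3]))
cv2.imwrite("pics/w9.png",cv2.resize(im[120:310,130:550],None,fx=1.9,fy=1.9,interpolation=cv2.INTER_CUBIC))
E
```

```text
[[ 0.9739 -0.0027  0.2271  0.514 ]
 [-0.2271  0.0002  0.9739  0.1234]
 [-0.0027 -1.     -0.0004  0.021 ]
 [ 0.      0.      0.      1.    ]] [ 0.1539  0.3885 -0.5463  1.9586  0.2598  0.8661 -0.7588] [-6.8012  1.1888  6.9811] 0.07809491956462022
tcp [[-0.0066  0.0001  0.021 ]]
```

View pics/w9.png

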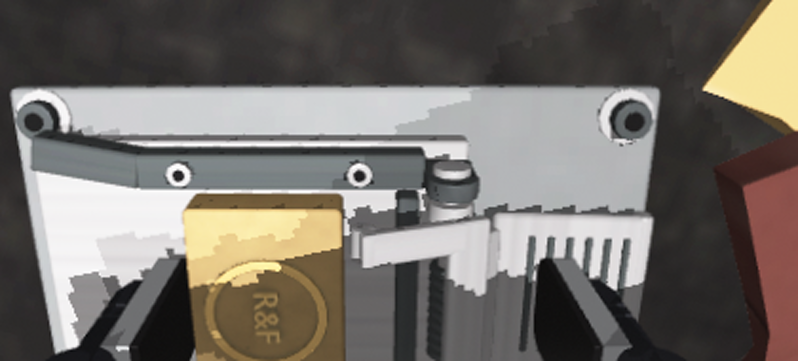

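```bash
python3 - <<'E'
from h import *
print(meas("wrist9.pkl",[[184,209],[343,209]],.02,1.9,[130,120]))
print("kink,stop,toe@z30",meas("wrist9.pkl",[[140,188]],.017,1.9,[130,120]),meas("wrist9.pkl",[[400,260]],.016,1.9,[130,120]),meas("wrist9.pkl",[[355,250]],.028,1.9,[130,120]))
print("w7",meas("wrist7.pkl",[[205,202],[360,202]],.02,1.9,[130,120]))
s=load("wrist9.pkl")
print(proj(s,[[-.039,.006,.011],[-.039,.0,.011]],s["T_tool_cam"])*1.9-np.array([130,120])*1.9)
from cell import readout
st=readout.read_state();print(st["wrist_force"],st["ft_torque"])
E
```

```text
[[-0.0456  0.0233  0.02  ]
 [-0.0116  0.0235  0.02  ]]
kink,stop,toe@z30 [[-0.0557  0.027   0.017 ]] [[0.001  0.0094 0.016 ]] [[-0.0089  0.0178  0.028 ]]
w7 [[-0.0499  0.0233  0.02  ]
 [-0.016   0.0234  0.02  ]]
[[194.3819 250.533 ]
 [187.5959 262.702 ]]
[-5.0811  1.8152  6.2964] [0.2749 0.923  0.0433]
```

Emit:
step_arm(moves=[[[0.04,0,0],[0,0,0]],[[0.04,0,0],[0,0,0]],[[0.04,0,0],[0,0,0]],[[0,0,0],[0,0,0]]])

```text
clock: 11.35
eef_pos: [0.5201, 0.122, 0.021]
eef_rot: [-0.702, 0.702, -0.082, 0.08]
wrist_force: [-5.4, 1.0, 5.7]
width: 0.0779
```

```bash
python3 look.py 10 wrist; python3 - <<'E'
from h import *
s=load("wrist10.pkl")
im=s["frame"][:,:,::-1]
print("tcp",hold(s["tool"][:3,3]))
cv2.imwrite("pics/w10.png",cv2.resize(im[120:310,130:550],None,fx=1.9,fy=1.9,interpolation=cv2.INTER_CUBIC))
E
```

```text
[[ 0.9738 -0.0023  0.2272  0.5201]
 [-0.2272  0.0003  0.9738  0.122 ]
 [-0.0023 -1.     -0.0003  0.021 ]
 [ 0.      0.      0.      1.    ]] [ 0.1545  0.3975 -0.5428  1.9457  0.2632  0.8702 -0.7547] [-5.376   0.9596  5.7274] 0.07792515698414833
tcp [[-0.0003  0.0001  0.021 ]]
```

View pics/w10.png

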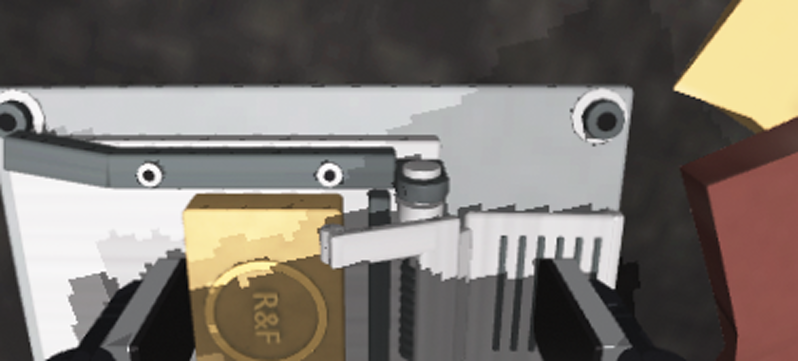

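Emit:
step_arm(moves=[[[0.04,0,0],[0,0,0]],[[0.03,0,0],[0,0,0]],[[0.03,0,0],[0,0,0]],[[0,0,0],[0,0,0]]])

```text
clock: 11.9
eef_pos: [0.5251, 0.1207, 0.0209]
eef_rot: [-0.702, 0.702, -0.082, 0.08]
wrist_force: [-3.6, 1.4, 3.8]
width: 0.0779
```

Emit:
step_arm(moves=[[[0.02,0,0],[0,0,0]],[[0,0,0],[0,0,0]]])

```text
clock: 12.15
eef_pos: [0.5256, 0.1206, 0.0209]
eef_rot: [-0.702, 0.703, -0.082, 0.08]
wrist_force: [-6.9, 2.5, 6.4]
width: 0.0776
```

```bash
python3 look.py 11 wrist; python3 - <<'E'
from h import *
s=load("wrist11.pkl")
im=s["frame"][:,:,::-1]
print("tcp",hold(s["tool"][:3,3]))
cv2.imwrite("pics/w11.png",cv2.resize(im[120:310,130:550],None,fx=1.9,fy=1.9,interpolation=cv2.INTER_CUBIC))
E
```

```text
[[ 0.9738 -0.0031  0.2272  0.5256]
 [-0.2272  0.0001  0.9738  0.1206]
 [-0.003  -1.     -0.0006  0.0209]
 [ 0.      0.      0.      1.    ]] [ 0.155   0.4063 -0.5395  1.9333  0.2662  0.8753 -0.7506] [-6.8652  2.4784  6.4494] 0.07759100350272836
tcp [[ 0.0053 -0.      0.0209]]
```

View pics/w11.png

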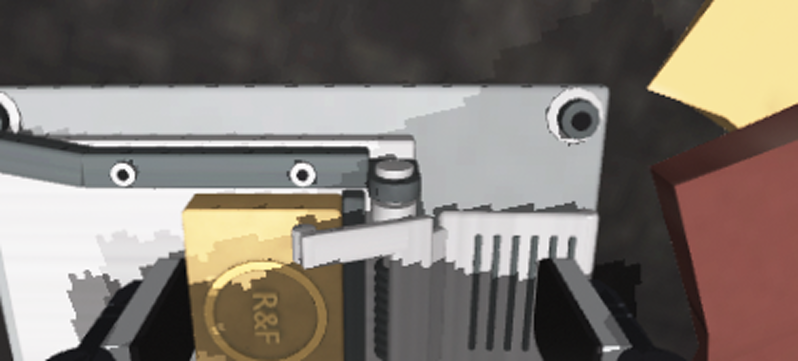

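Emit:
step_arm(moves=[[[0.02,0,0],[0,0,0]],[[0.01,0,0],[0,0,0]],[[0,0,0],[0,0,0]],[[0,0,0],[0,0,0]]])

```text
clock: 12.7
eef_pos: [0.5257, 0.1205, 0.0207]
eef_rot: [-0.702, 0.703, -0.083, 0.079]
wrist_force: [-13.1, 1.9, 11.8]
width: 0.0779
```

```bash
python3 look.py 12 wrist; python3 - <<'E'
from h import *
s=load("wrist12.pkl")
print("tcp",hold(s["tool"][:3,3]))
E
```

```text
[[ 0.9739 -0.0055  0.2268  0.5257]
 [-0.2268 -0.0002  0.9739  0.1205]
 [-0.0054 -1.     -0.0015  0.0207]
 [ 0.      0.      0.      1.    ]] [ 0.1549  0.4082 -0.5395  1.9312  0.2659  0.8781 -0.7496] [-13.0668   1.9326  11.7523] 0.0778702370860575
tcp [[ 0.0054 -0.      0.0207]]
```

Emit:
step_arm(moves=[[[-0.05,0,0],[0,0,0]],[[-0.04,0,0],[0,0,0]],[[0,-0.06,0],[0,0,0]],[[0,-0.1,0],[0,0,0]],[[0,-0.15,0],[0,0,0]],[[0,-0.2,0],[0,0,0]],[[0,-0.5,0],[0,0,0]],[[0,-0.6,0],[0,0,0]],[[0,0,0],[0,0,0]]])

```text
clock: 13.88
eef_pos: [0.5255, 0.1209, 0.1043]
eef_rot: [0.703, -0.702, 0.08, -0.082]
wrist_force: [-0.1, 0.8, -0.5]
width: 0.078
```

```bash
python3 look.py 13 wrist; python3 - <<'E'
from h import *
s=load("wrist13.pkl")
im=s["frame"][:,:,::-1]
print("tcp",hold(s["tool"][:3,3]))
cv2.imwrite("pics/w13.png",cv2.resize(im[100:310,130:550],None,fx=1.9,fy=1.9,interpolation=cv2.INTER_CUBIC))
E
```

```text
[[ 0.9736  0.0036  0.2281  0.5255]
 [-0.2281  0.0004  0.9736  0.1209]
 [ 0.0034 -1.      0.0012  0.1043]
 [ 0.      0.      0.      1.    ]] [ 0.1958  0.2876 -0.5765  1.8793  0.1833  1.0231 -0.6876] [-0.0667  0.7955 -0.4761] 0.07804079927040482
tcp [[0.0052 0.0003 0.1043]]
```

View pics/w13.png

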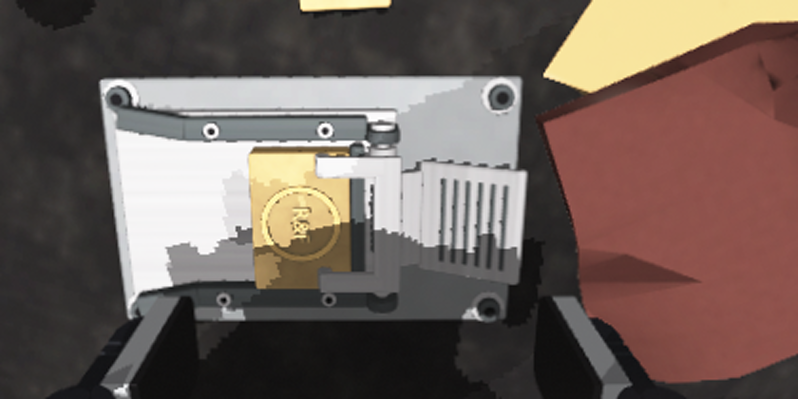

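```bash
python3 - <<'E'
from h import *
print(meas("wrist13.pkl",[[249,154],[258,288],[350,200],[350,250]],.02,1.9,[130,100]))
print("kink",meas("wrist13.pkl",[[183,141]],.017,1.9,[130,100]))
E
```

```text
[[-0.0338  0.0229  0.02  ]
 [-0.0333 -0.0265  0.02  ]
 [-0.      0.0066  0.02  ]
 [-0.0002 -0.0118  0.02  ]]
kink [[-0.0566  0.0268  0.017 ]]
```

```bash
python3 -c "
from cell import close_job; print(close_job())"
```

```text
the job is handed in; nothing more can be done
None
```

The larger die is home against the end stop with the clip's toes closed on it, and I handed the job in at about 14 s on the clock. `close_job()` gives no verdict, so these are my own checks.

**What I did:**
- **Positioning:** With the fingers shut, I first pushed the die along the bed from about x = −51 mm to −33 mm (its centre, in the holder's frame). That left its front edge about 4 mm short of the toes.
- **Loading:** With the fingers 78 mm apart, one fingertip pressed the thumb plate down (about 7 N) and stayed on it while the other pushed the die under the toes. At the stop the pushing force doubled, to about 13 N, while the tool stopped advancing.
- **Release:** I backed off and lifted straight up, and the clip closed on the die.

**What the last checks showed:**
- **Die position:** The last wrist picture puts the die's rear edge at −33 to −34 mm and its front edge within about 0.2 mm of the stop. It is about 2 mm off centre and 0.01 rad from square.
- **Clip and robot:** The toes rest on the die's front edge. The gripper is roughly 10 cm up, with wrist force near zero.
- **Not measured directly:** I judged the clip angle and the toes' pressing force from the picture only. I did not touch the other things on the bench, but most were out of view in the last picture.
- **Disagreement:** My camera reading of the fingertip position was 3 to 4 mm off the stated 17 mm, so I allowed for that in the heights.

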